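# Clamp the lid on a culture jar

### The arm

A 7-joint arm with a two-finger parallel gripper is mounted at the origin on the work surface. World frame = base frame: x ahead of the robot, y to its left, z up, the work surface at z = 0. Lengths are in m, angles in rad, forces in N, time in s.
With the tool pointing down it reaches from about 0.35 to 0.9 m from the base axis. Payload 8.1 kg.
Tool frame: the origin (TCP) lies on the centre line of the jaws, within the pads' length; the fingertips stand 14 mm ahead of it and the grasp point (between the pads) lies 5 mm behind it; z points along the fingers, y is the direction in which the jaws open and shut (so a half turn about z gives the same grasp; the last joint's range is limited). The gripper opens to 92 mm and grips with 3 to 60 N. Pads are 19 mm wide; open, the fingers measure 130 mm over their backs; the gripper's body (75 mm by 190 mm) begins 47 mm behind the grasp point.
Start: joints at [1.107, 0.434, 0.025, 1.573, -0.012, 1.134, -0.075], TCP at [0.221, -0.585, 0.241] pointing down, gripper open.
Joint ranges: [-2.62, 2.62], [-0.44, 2.09], [-1.27, 1.32], [0.08, 2.57], [-1.32, 4.46], [0.12, 2], [-2.74, 2.74]. Speed limits (rad/s): [2.22, 2.22, 3.01, 3.01, 3.14, 3.14, 3.14].

### API

Orientations are given as a rotation vector (axis times angle).
In Python, from cell import observe, eyes, arm gives the robot as it stands.
- The arm moves only by the tool step_arm, never from a script. Its argument "series" is a list that holds one entry, the list of rows, each a list of 5 numbers: the finger opening in m, from 0 to 0.0918, then the shift along the world's x, y, z in m, then the turn about the world's z in degrees. In form: [[[hand, dx, dy, dz, spin], ...]]. A call has 1 to 20 rows; each row is the pose to reach, as a shift and turn from the pose measured when the call began; what a row does not reach only later rows make up. A row lasts 1/12 s, in which the tool goes at most 41.7 mm and 7.16 degrees, less where a joint would pass 70% of its speed; a pose out of reach is approached as far as the arm can. A call with a gripper value outside its range is refused whole. The fingers move at their own pace and stop on an object; "squeeze" is the grip in N (left out, the last holds). Time passes only in rows, so rows that repeat a pose let the fingers close. It gives the time, the measured TCP pose, the force and the opening at its end, in the units of the state.
- observe(): the state, without advancing time (a new reading comes with each control period).
- eyes.get_image(name): name is "scene" or "top"; returns (picture, depth): 420x560x3 uint8, red, green, blue; 420x560 float32, m along the optical axis (not along the pixel's ray), 0 where there is no reading.
- eyes.camera_params(name): a dict with "intrinsics" (3x3 intrinsics, pixels), "position" and "attitude" of the camera in the world. Camera axes: x right, y down, z forward; pixel columns grow to the right and rows downward; lengths in m; the calibration is good to about 2 mm. A picture is of the moment at which its call begins. camera_params takes no time and is no camera call.
- arm.sign_off(): hands the job in, once; it reports no verdict.
The state is a dict: "clock": time; "joints": joint angles; "dq": joint speeds; "joint_efforts": joint torques, N m; "position": TCP position; "ee_rot": TCP orientation; "force": force on the tool from outside, world axes, zero at the start; "ft_torque": the same for the moment, N m; "width": opening from 0.0 (shut) to 1.0 (fully open).
Only numpy, scipy, OpenCV 4.12 (cv2) and the standard library are available. Lean on these libraries where they do the work, as an engineer would, in place of code of your own. Each camera call takes 0.05 s, during which the arm holds its last target.

### The job

Put the white lid with the green ridge on the open culture jar that leans in the white stand, its ridge lying along the crossbar of the jar's wire bail. Then swing the bail by its red grip up over the ridge and past centre, so that by itself it keeps the lid clamped down on the orange gasket; let go, and leave everything else on the bench as it stands.

Things in the scene. Friction and masses are not known exactly. Their poses are not given: they have to be found in the camera images.
- lid_center (a point): Loose lid, 0.1 to 0.2 kg, 40 mm high, lying upright on a blue mat 4 mm thick. From below: white round plug 52 mm across and 9 mm high, bevelled; white disc 74 mm across, 7 mm thick; green ridge block. This point is on the lid's axis 20 mm above its underside, 4 mm above the disc's top face; z is the lid's up. The lid is the same turned half round.
- lid_ridge (a point): Middle of the crest of the lid's green ridge block, which rises 24 mm from the disc: 28 mm long along the lid's x, 32 mm wide along its y, its top rounded like a half cylinder of radius 16 mm whose axis runs along x. Its two end faces, facing +x and -x, are flat and good to grip. Lid axes.
- jar_mouth (a point): Centre of the top face of the orange gasket (72 mm across) on the jar's rim, where the lid's disc rests. z: the jar's axis, up out of the mouth; x: along the bail's pivot axis and crossbar, away from the robot and up; y: roughly to the robot's left. The bore is 56 mm: the lid's plug has 2 mm to spare all round. Lid seated, not clamped: lid_center is 11 mm along z above this point.
- jar: The open glass jar, fixed in a white stand and leaning 30 degrees from vertical, its mouth towards the robot: 82 mm across, rim 105 mm up its axis (the gasket adds 5 mm). Origin: centre of its underside. Same axes as jar_mouth.
- bail_pivot (a point): Middle of the wire bail's pivot axis, on the jar's axis 22 mm below the gasket's top face; same axes as jar_mouth. The bail swings about x. With angle a (0 = straight up the jar's axis, negative to the jar's +y side) its crossbar is at y = -54 sin a, z = 54 cos a and its red grip at y = -85 sin a, z = 85 cos a (mm). It runs from a = -1.45 to a stop at +0.13.
- bail_down (a point): Where the centre of the red grip is when the bail lies fully down at a = -1.45 (jar axes). The bail starts raised from there by an amount that is NOT measured: a between -1.40 and -1.0. See it, or feel for it: friction holds it lightly, pressing it down with 1 to 2 N moves it to the firm stop at -1.45. The grip is a red cylinder 14 mm across, 28 mm long along x, with flat ends.
- bail_shut (a point): Where the centre of the red grip is when the bail is at its stop past centre (a = +0.13; jar axes). Over a seated lid the bail grows stiff from about a = -0.25 (some 3 to 12 N at the grip) and past 0 the lid holds it there. Crossbar: 5 mm wire 90 mm long, its middle 36 mm in a turning brass sleeve 8 mm across; arms at x = -45 and +45 mm. Two stems 12 mm apart carry the grip.
- gasket (a joint): How far the springy gasket is pressed down, in m: 0 to 0.0004 with the lid merely lying on it, about 0.0012 to 0.003 when the lid is clamped, 0.0048 at most (7 N per mm). It comes up again when nothing clamps it.
- grow_block: Bystander: brown round mushroom block, 130 mm across, 105 mm high.
- spray: Bystander: white bottle, 64 mm across, 190 mm high.
- jar_full_a: Bystander: closed amber jar with a grey cap, 76 mm across, 125 mm high.
- jar_full_b: Bystander: closed amber jar with a white cap, 76 mm across, 125 mm high.
- spare_gasket: Bystander: orange ring 72 mm across, 5 mm thick, lying on the bench.
- spatula: Bystander: spatula lying on the bench.
- dish: Bystander: shallow clear dish, 90 mm across, 20 mm high.
Mind the look-alikes: they are no part of the job. Leave any turquoise or yellow look-alike of the part that bears lid_center alone.

How it is judged:
By the outcome, as a careful person would: the job done as asked, in the order asked, and still so for the second after the job is handed in, with the robot touching nothing.
It also fails if it takes over 58 s, if anything falls off the work surface, if the arm or the gripper's body presses on something with over 40 N, if the wrist force passes 120 N, or if a joint passes its speed limit or range.

## Working session

There is one attempt and no reset: what is moved stays moved. The work goes in short steps, Python scripts to look and compute and a tool call to move; the robot and the scene stay as the last step left them, time stands still between calls to the robot, and variables do not carry over. Pictures are saved under pics/ and viewed, and the job is handed in when it is done.

Besides the shell and the picture viewer there is one more tool, called after "Emit:" as a command line: name --argument value ..., lists and objects as JSON in quotes. step_arm: Moves the arm, as the interface text tells. Its arguments: {"type":"object","properties":{"series":{"type":"array"},"squeeze":{"type":"number"}},"required":["series"]}

```bash
ls; mkdir -p pics
cat > h.py <<'E'
import numpy as np,cv2
from cell import observe,eyes,arm
from scipy.spatial.transform import Rotation as R
def cam(n):
    p=eyes.camera_params(n);K=np.array(p['intrinsics']);t=np.array(p['position']);A=np.array(p['attitude'])
    if A.shape==(3,3): Rm=A
    elif A.size==3: Rm=R.from_rotvec(A).as_matrix()
    else: Rm=None
    return K,t,Rm
def cloud(n,d):
    K,t,Rm=cam(n);v,u=np.mgrid[0:d.shape[0],0:d.shape[1]]
    P=np.stack([(u-K[0,2])/K[0,0]*d,(v-K[1,2])/K[1,1]*d,d],-1)
    return P@Rm.T+t
def proj(n,P):
    K,t,Rm=cam(n);c=(np.atleast_2d(P)-t)@Rm;q=c@K.T;return q[:,:2]/q[:,2:]
def snap(n,tag):
    im,d=eyes.get_image(n);cv2.imwrite(f'pics/{tag}_{n}.png',im[:,:,::-1]);np.savez(f'{tag}_{n}.npz',im=im,d=d);return im,d
E
python3 - <<'E'
from h import *
for n in('scene','top'):
    print(eyes.camera_params(n)); snap(n,'a')
print(observe())
E
```

```text
pics
{'intrinsics': array([[405.6500803 ,   0.        , 275.03815998],
       [  0.        , 405.6500803 , 201.76602029],
       [  0.        ,   0.        ,   1.        ]]), 'position': array([1.08013872, 0.56292075, 0.84528119]), 'attitude': array([-0.92164108, -2.46046457,  1.07050818])}
{'intrinsics': array([[454.0127148 ,   0.        , 279.82176969],
       [  0.        , 454.0127148 , 207.80951494],
       [  0.        ,   0.        ,   1.        ]]), 'position': array([ 0.36186758, -0.01319263,  1.27059323]), 'attitude': array([-2.15574081,  2.12596223, -0.14298776])}
{'clock': 0.1, 'joints': array([ 1.10735904,  0.43515224,  0.02500784,  1.57398392, -0.01163725,
        1.13395785, -0.07510994]), 'dq': array([-0.00103984, -0.00176148, -0.00071648, -0.00126247,  0.00119547,
       -0.00167071, -0.00018281]), 'joint_efforts': array([ 1.75900786e-03, -6.69129324e+01,  9.87158194e-01, -3.15147328e+01,
       -6.05696230e-02,  3.74564377e-02,  5.57398334e-05]), 'position': array([ 0.22046182, -0.58438434,  0.24003304]), 'ee_rot': array([-3.08934616e+00, -5.63302093e-01,  5.43101470e-04]), 'force': array([0.62259395, 0.07283817, 0.24501835]), 'ft_torque': array([-0.03095736, -0.00455889, -0.00162414]), 'width': 1.0009731823617185}
```

View pics/a_scene.png

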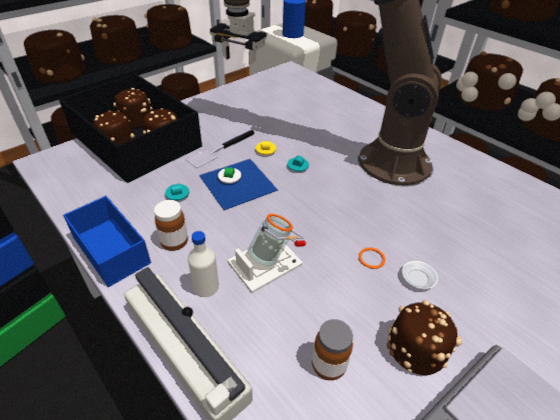

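View pics/a_top.png

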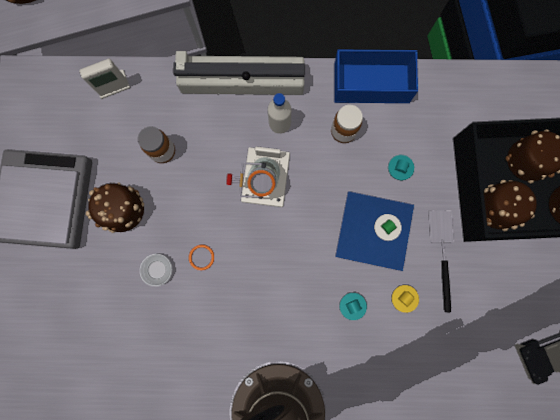

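Run:
```python
from h import *
for n,crops in(('scene',[(230,174,30),(280,235,45)]),('top',[(388,227,30),(255,180,45)])):
    im=np.load(f'a_{n}.npz')['im']
    out=[cv2.resize(im[y-r:y+r,x-r:x+r,::-1],(390,390),interpolation=cv2.INTER_CUBIC) for x,y,r in crops]
    cv2.imwrite(f'pics/crop_{n}.png',np.hstack(out))
z=np.load('a_top.npz');im=z['im'].astype(int);P=cloud('top',z['d'])
z2=np.load('a_scene.npz');im2=z2['im'].astype(int);P2=cloud('scene',z2['d'])
def m(sel,P,lab):
    q=P[sel];print(lab,len(q),q.mean(0).round(4),q.min(0).round(3),q.max(0).round(3))
for lab,i,p,reg in(('top',im,P,(370,205,410,250)),('scene',im2,P2,(210,160,250,190))):
    x0,y0,x1,y1=reg;mk=np.zeros(i.shape[:2],bool);mk[y0:y1,x0:x1]=1
    r,g,b=i[...,0],i[...,1],i[...,2]
    m(mk&(g>1.5*r)&(g>1.5*b)&(g>50),p,lab+' green')
    m(mk&(r>150)&(g>150)&(b>140),p,lab+' white')
for lab,i,p,reg in(('top',im,P,(220,150,300,210)),('scene',im2,P2,(250,205,320,280))):
    x0,y0,x1,y1=reg;mk=np.zeros(i.shape[:2],bool);mk[y0:y1,x0:x1]=1
    r,g,b=i[...,0],i[...,1],i[...,2]
    m(mk&(r>140)&(g<60)&(b<60),p,lab+' red')
    o=mk&(r>150)&(g>60)&(g<140)&(b<90);m(o,p,lab+' orange')
    print(cv2.fitEllipse(np.argwhere(o)[:,::-1].astype(np.float32)))
```

```text
top green 115 [ 0.4945 -0.294   0.0408] [ 0.476 -0.313  0.019] [ 0.512 -0.277  0.049]
top white 389 [ 0.4942 -0.2931  0.0228] [ 0.362 -0.331  0.002] [ 0.531 -0.013  1.271]
scene green 83 [ 0.5017 -0.2877  0.0353] [ 0.487 -0.305  0.016] [ 0.515 -0.273  0.047]
scene white 375 [ 0.4831 -0.3354  0.0089] [ 0.4   -0.418 -0.006] [ 0.532 -0.257  0.025]
top red 17 [0.5981 0.1343 0.1348] [0.589 0.131 0.128] [0.607 0.138 0.143]
top orange 204 [0.5916 0.0544 0.1372] [ 0.362 -0.013  0.011] [0.622 0.105 1.271]
((259.1955871582031, 182.44566345214844), (22.834680557250977, 31.114696502685547), 100.77238464355469)
scene red 40 [0.6052 0.136  0.1349] [0.59  0.128 0.128] [0.616 0.142 0.141]
scene orange 137 [0.5998 0.0606 0.1382] [0.563 0.021 0.113] [1.08  0.563 0.845]
((281.19677734375, 224.46998596191406), (11.96401596069336, 38.49912643432617), 131.64981079101562)
```

View pics/crop_scene.png

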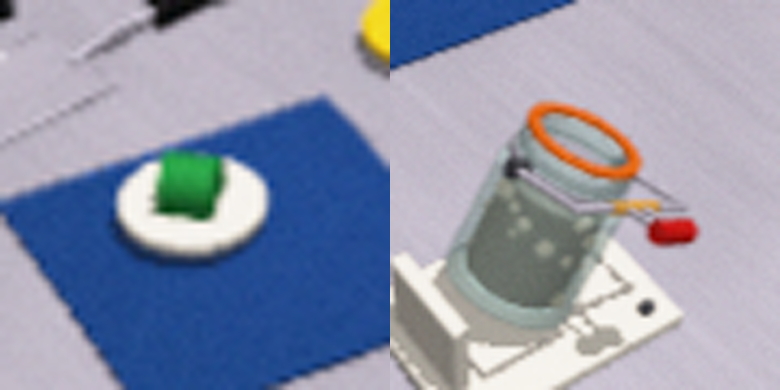

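View pics/crop_top.png

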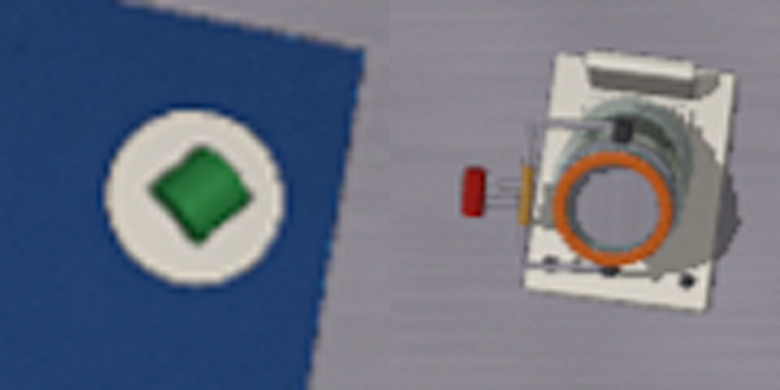

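```bash
cat > fit.py <<'E'
from h import *
from scipy.optimize import minimize
def jarR(yaw):
    # x axis: away & up at 30deg, yaw about world z
    return R.from_euler('z',yaw).as_matrix()@R.from_euler('y',-30,degrees=True).as_matrix()
def frac(n,pts,soft):
    uv=proj(n,pts).astype(np.float32)
    return cv2.remap(soft,uv[:,0:1],uv[:,1:2],cv2.INTER_LINEAR).mean()
def rmask(n,polys,S=4):
    m=np.zeros((420*S,560*S),np.uint8)
    for p,v in polys:
        uv=((proj(n,p)+.5)*S).astype(np.int32); cv2.fillPoly(m,[uv],v)
    return cv2.resize(m,(560,420),interpolation=cv2.INTER_AREA).astype(float)/255
th=np.linspace(0,2*np.pi,60)
def ring(r,z): return np.c_[r*np.cos(th),r*np.sin(th),z+0*th]
def hull(n,p): 
    uv=proj(n,p).astype(np.float32);return uv
def gmask(n,c,yaw,S=4,ri=.028):
    Rm=jarR(yaw);m=np.zeros((420*S,560*S),np.uint8)
    both=np.vstack([ring(.036,0),ring(.036,-.005)])@Rm.T+c
    h=cv2.convexHull(((proj(n,both)+.5)*S).astype(np.int32));cv2.fillPoly(m,[h],255)
    inn=np.zeros_like(m);i2=np.zeros_like(m)
    cv2.fillPoly(inn,[((proj(n,ring(ri,0)@Rm.T+c)+.5)*S).astype(np.int32)],255)
    cv2.fillPoly(i2,[((proj(n,ring(ri,-.005)@Rm.T+c)+.5)*S).astype(np.int32)],255)
    m[(inn>0)&(i2>0)]=0
    return cv2.resize(m,(560,420),interpolation=cv2.INTER_AREA)/255.
E
python3 - <<'E'
from fit import *
obs={}
for n,(x0,y0,x1,y1) in dict(top=(240,160,285,205),scene=(258,205,302,240)).items():
    im=np.load(f'a_{n}.npz')['im'].astype(float)
    r,g,b=im[...,0],im[...,1],im[...,2]
    s=np.clip((r-b-30)/130,0,1)*np.clip((r-g-10)/60,0,1); k=np.zeros_like(s);k[y0:y1,x0:x1]=1
    obs[n]=s*k;print(n,obs[n].sum())
    cv2.imwrite(f'pics/m_{n}.png',cv2.resize((obs[n]*255).astype(np.uint8)[y0:y1,x0:x1],None,fx=8,fy=8))
def cost(p,ns=('top','scene')):
    return sum(((gmask(n,p[:3],p[3],ri=.0285)-obs[n])**2).sum() for n in ns)
for ns in(('top','scene'),('top',),('scene',)):
    best=None
    for y0 in(-.15,0,.1):
        r=minimize(cost,[.592,.063,.137,y0],args=(ns,),method='Nelder-Mead',options=dict(initial_simplex=np.array([.592,.063,.137,y0])+np.vstack([np.zeros(4),np.diag([.006,.006,.006,.1])]),xatol=1e-5,maxiter=400))
        if best is None or r.fun<best.fun:best=r
    print(ns,best.x.round(4),best.fun)
for n in('top','scene'):
    z=np.load(f'a_{n}.npz');P=cloud(n,z['d'])[(obs[n]>.8)&(z['d']>0)]
    print(n,P.mean(0).round(4)); c=np.median(P,0);Q=P[np.linalg.norm(P-c,axis=1)<.06]
    u,s,v=np.linalg.svd(Q-Q.mean(0));print(v[2].round(3),s.round(3),Q.mean(0).round(4))
E
```

```text
top 168.50679487179485
scene 152.04089743589742Traceback (most recent call last):
  File "<stdin>", line 14, in <module>
    res = _minimize_neldermead(fun, x0, args, callback, bounds=bounds,
                               **options)
    fsim[j] = func(sim[j])
              ~~~~^^^^^^^^
    fx = function(np.copy(x), *(wrapper_args + args))
  File "<stdin>", line 10, in cost
  File "<stdin>", line 10, in <genexpr>
  File "fit.py", line 23, in gmask
    cv2.fillPoly(inn,[((proj(n,ring(ri,0)@Rm.T+c)+.5)*S).astype(np.int32)],255)
                        ~~~~^^^^^^^^^^^^^^^^^^^^^
  File "h.py", line 15, in proj
    K,t,Rm=cam(n);c=(np.atleast_2d(P)-t)@Rm;q=c@K.T;return q[:,:2]/q[:,2:]
           ~~~^^^
  File "h.py", line 5, in cam
    p=eyes.camera_params(n);K=np.array(p['intrinsics']);t=np.array(p['position']);A=np.array(p['attitude'])
ValueError: time passes only in moves, steps and waits
```

```bash
cat > patch.py <<'E'
s=open('h.py').read()
s=s.replace("def cam(n):\n","import functools\n@functools.lru_cache(None)\ndef cam(n):\n")
open('h.py','w').write(s)
E
python3 patch.py
cat > gfit.py <<'E'
from fit import *
def run(tag,boxes,x0=(.592,.063,.137)):
    obs={}
    for n,(a0,b0,a1,b1) in boxes.items():
        im=np.load(f'{tag}_{n}.npz')['im'].astype(float)
        r,g,b=im[...,0],im[...,1],im[...,2]
        s=np.clip((r-b-30)/130,0,1)*np.clip((r-g-10)/60,0,1); k=np.zeros_like(s);k[b0:b1,a0:a1]=1
        obs[n]=s*k;print(n,obs[n].sum())
    def cost(p,ns):
        return sum(((gmask(n,p[:3],p[3],ri=.0285)-obs[n])**2).sum() for n in ns)
    for ns in(('top','scene'),('top',),('scene',)):
        best=None
        for y0 in(-.15,.05):
            p0=np.array([*x0,y0])
            r=minimize(cost,p0,args=(ns,),method='Nelder-Mead',options=dict(initial_simplex=p0+np.vstack([np.zeros(4),np.diag([.006,.006,.006,.1])]),xatol=1e-5,maxiter=300))
            if best is None or r.fun<best.fun:best=r
        print(ns,best.x.round(4),best.fun)
    for n in('top','scene'):
        z=np.load(f'{tag}_{n}.npz');P=cloud(n,z['d'])[(obs[n]>.8)&(z['d']>0)]
        c=np.median(P,0);Q=P[np.linalg.norm(P-c,axis=1)<.06]
        u,s,v=np.linalg.svd(Q-Q.mean(0));print(n,v[2].round(3),s.round(3),Q.mean(0).round(4))
if __name__=='__main__': 
    print(observe()['clock'])
    run('a',dict(top=(240,160,285,205),scene=(258,205,302,240)))
E
python3 gfit.py
```

```text
0.1
top 168.50679487179485
scene 152.04089743589742
('top', 'scene') [ 0.5908  0.0507  0.1315 -0.0418] 73.30627560303388
('top',) [0.5893 0.0504 0.1394 0.0326] 50.930222859152934
('scene',) [ 0.5947  0.0554  0.1376 -0.0283] 30.439854240346797
top [-0.506  0.056  0.861] [0.24  0.227 0.02 ] [0.5912 0.0498 0.1324]
scene [ 0.497 -0.053 -0.866] [0.256 0.226 0.017] [0.5949 0.0538 0.133 ]
```

Run:
```python
from fit import *
for n,(x,y,w) in dict(top=(388,227,16),scene=(230,174,16)).items():
    z=np.load(f'a_{n}.npz');im=z['im'];P=cloud(n,z['d'])
    cv2.imwrite(f'pics/lz_{n}.png',cv2.resize(im[y-w:y+w,x-w:x+w,::-1],(400,400),interpolation=cv2.INTER_NEAREST))
    i=im.astype(int);r,g,b=i[...,0],i[...,1],i[...,2]
    mk=np.zeros(r.shape,bool);mk[y-w-3:y+w+3,x-w-3:x+w+3]=1
    gr=mk&(g>1.4*r)&(g>1.3*b)&(g>45)
    q=P[gr];q=q[(q[:,2]>.034)]
    # fit z = c - k*(dist from axis)^2 : quadratic
    d=q-q.mean(0);A=np.c_[d[:,0]**2,d[:,0]*d[:,1],d[:,1]**2,d[:,:2],np.ones(len(d))]
    co=np.linalg.lstsq(A,d[:,2],rcond=None)[0]
    H=np.array([[co[0],co[1]/2],[co[1]/2,co[2]]]);w_,v_=np.linalg.eigh(H)
    print(n,len(q),'curv',w_*2,'dir of min curv',v_[:,np.argmin(abs(w_))],np.degrees(np.arctan2(*v_[::-1,np.argmin(abs(w_))])),q[:,2].max(),q.mean(0))
    wh=mk&(r>170)&(g>165)&(abs(r-b)<50); W=P[wh];W=W[(W[:,2]>.012)&(W[:,2]<.027)]
    hull=cv2.convexHull(W[:,:2].astype(np.float32));print('disc z',np.median(W[:,2]),cv2.minEnclosingCircle(hull), cv2.fitEllipse(hull))
    # table bias near lid, jar
    for (a,bb) in [((.40,-.15),.03),((.5,.2),.04),((.45,.05),.03)]:
        s=np.abs(P[...,:2]-np.array(a)).max(-1)<bb; print('table',a,np.median(P[s][:,2]).round(4))
```

```text
top 111 curv [-76.65314214 -12.75622479] dir of min curv [ 0.63792146 -0.77010143] -50.362997914098 0.04850556509709536 [ 0.49493589 -0.29401777  0.04124106]
disc z 0.01952420449995884 ((0.4953894019126892, -0.29513147473335266), 0.036055367439985275) ((0.49536338448524475, -0.2951686382293701), (0.07042581588029861, 0.07114868611097336), 29.884992599487305)
table (0.4, -0.15) 0.0
table (0.5, 0.2) 0.0
table (0.45, 0.05) 0.0
scene 51 curv [-39.52129267 -24.96260776] dir of min curv [ 0.62492209 -0.78068712] -51.323530842197584 0.04671339299793742 [ 0.49878938 -0.28915224  0.04023669]
disc z 0.01944397025069433 ((0.49587082862854004, -0.29359087347984314), 0.0374925397336483) ((0.4952933192253113, -0.29338937997817993), (0.07032733410596848, 0.07373075932264328), 126.65133666992188)
table (0.4, -0.15) -0.0
table (0.5, 0.2) -0.0005
table (0.45, 0.05) -0.0004
```

View pics/lz_top.png

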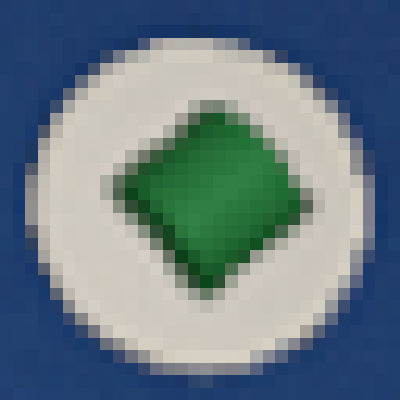

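View pics/lz_scene.png

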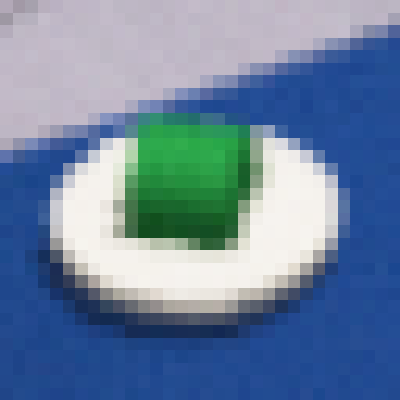

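Run:
```python
from fit import *
yaw=-.108;J=jarR(yaw)
for n,(x0,y0,x1,y1) in dict(top=(238,158,287,207),scene=(256,203,304,242)).items():
    z=np.load(f'a_{n}.npz');im=z['im'].astype(float);P=cloud(n,z['d'])
    r,g,b=im[...,0],im[...,1],im[...,2]
    k=np.zeros(r.shape,bool);k[y0:y1,x0:x1]=1
    Q=P[k&(r-b>90)&(r-g>40)]; Q=Q[(Q[:,2]>.1)&(Q[:,2]<.16)]
    q=Q@J; zt=np.percentile(q[:,2],90); h=np.histogram(q[:,2],bins=12);print(n,h[0],h[1].round(4))
    zt=np.median(q[q[:,2]>np.percentile(q[:,2],40)][:,2]); s=q[abs(q[:,2]-zt)<.0015]
    def cost(c):
        d=np.linalg.norm(s[:,:2]-c,axis=1);return (np.clip(.0285-d,0,None)**2+np.clip(d-.0355,0,None)**2).sum()*1e6
    m=minimize(cost,s[:,:2].mean(0),method='Nelder-Mead')
    d=np.linalg.norm(s[:,:2]-m.x,axis=1)
    print('mouth',J@np.r_[m.x,zt],m.fun,len(s),np.percentile(d,[1,10,50,90,99]).round(4))
    red=P[(r>120)&(g<70)&(b<70)&(np.linalg.norm(P-np.array([.6,.135,.135]),axis=-1)<.04)]
    M=np.r_[m.x,zt]; rr=red@J-M; print('red rel mouth jar axes',rr.mean(0).round(4),rr.min(0).round(4),rr.max(0).round(4),len(rr))
    # grip centre fit: surface pts at radius 7mm from axis along x, with angle a
    pv=np.array([0,0,-.022])
    def ca(a): 
        c=pv+np.array([0,-.085*np.sin(a[0]),.085*np.cos(a[0])]);return (abs(np.linalg.norm((rr-c)[:,1:],axis=1)-.007)).mean()
    A=np.linspace(-1.45,-.9,111);v=[ca([a]) for a in A];print('a',A[np.argmin(v)],min(v))
```

```text
top [ 1  0  0  1  1  0  8 26 52 54 33 14] [-0.1929 -0.1911 -0.1894 -0.1876 -0.1858 -0.1841 -0.1823 -0.1806 -0.1788
 -0.1771 -0.1753 -0.1735 -0.1718]
mouth [0.59134828 0.05050961 0.13336531] 0.0 87 [0.0286 0.0294 0.0318 0.0341 0.0348]
red rel mouth jar axes [0.0001 0.0835 0.0019] [-0.0132  0.0791 -0.0023] [0.0134 0.0881 0.0064] 37
a -1.3599999999999999 0.001429597572844072
scene [ 3  2  9  7  8 15 19 35 40 27  5  3] [-0.1863 -0.1851 -0.184  -0.1828 -0.1817 -0.1805 -0.1794 -0.1782 -0.1771
 -0.1759 -0.1748 -0.1736 -0.1725]
mouth [0.59319032 0.05663562 0.13311728] 1742.7014000892068 97 [0.0254 0.0275 0.0315 0.0366 0.0405]
red rel mouth jar axes [ 0.0034  0.0807 -0.001 ] [-0.0119  0.0734 -0.0102] [0.0134 0.0853 0.004 ] 49
a -1.38 0.0025152630061881336
```

The candidates for the lid, by top-view pixel, are:
- White disc with green ridge at (388,227), scene (230,174).
- Turquoise look-alikes at (401,167) and (353,306).
- Yellow look-alike at (405,298).

I choose (388,227). The crop shows a white disc with a green half-round ridge, running at about -50° yaw. In the jar crop the gasket is at top (261,182), the red grip at (229,180) and the brass sleeve just inboard of it. The bail is low, at a ≈ -1.35.

I'll move above the lid with the jaws across the ridge, so that the lid can pivot in the pads.

Emit:
step_arm --series '[[[0.07,0.04,0.04,0,-7],[0.07,0.08,0.08,0,-14],[0.07,0.11,0.12,0,-21],[0.07,0.14,0.15,-0.02,-28],[0.07,0.17,0.18,-0.03,-35],[0.07,0.2,0.21,-0.05,-42],[0.07,0.22,0.235,-0.07,-49],[0.07,0.24,0.255,-0.09,-56],[0.07,0.26,0.275,-0.1,-63],[0.07,0.275,0.29,-0.12,-71],[0.07,0.275,0.29,-0.12,-71],[0.07,0.275,0.29,-0.12,-71],[0.07,0.275,0.29,-0.12,-71],[0.07,0.275,0.29,-0.12,-71]]]'

```text
clock: 1.27
position: [0.4947, -0.2955, 0.1203]
ee_rot: [-2.843, 1.336, -0.001]
force: [0.3, 0.4, -0.9]
width: 0.765
```

Run:
```python
from h import *
o=observe();Rm=R.from_rotvec(o['ee_rot']).as_matrix()
print(o['clock'],o['position'],np.degrees(np.arctan2(Rm[1,1],Rm[0,1])),Rm[:,2],o['joints'].round(3))
for n in('scene','top'): snap(n,'b')
a=[cv2.resize(np.load(f'b_{n}.npz')['im'][y-45:y+45,x-45:x+45,::-1],(390,390),interpolation=cv2.INTER_CUBIC) for n,x,y in(('top',388,227),('scene',230,160))]
cv2.imwrite('pics/b.png',np.hstack(a))
```

```text
1.2667 [ 0.49472179 -0.29554733  0.12031533] -140.35607027416117 [ 5.96267181e-04  2.12842794e-04 -9.99999800e-01] [ 0.326  0.484  0.168  1.842 -0.106  0.824 -1.903]
```

View pics/b.png

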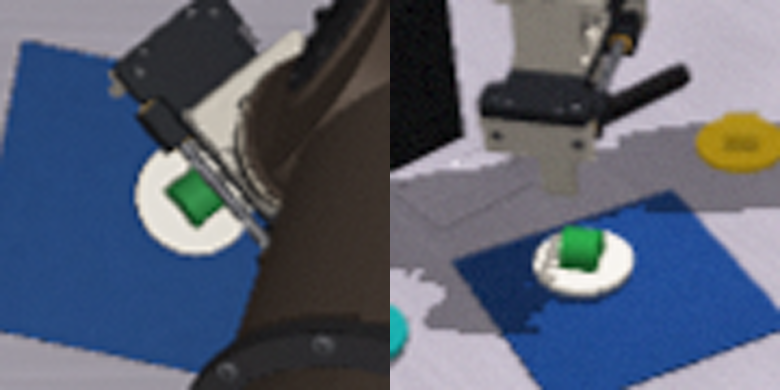

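The jaws are at 39.6°, across the ridge, and the lid is untouched. Next I descend and grip.

Emit:
step_arm --series '[[[0.07,0.001,0.001,-0.03,0],[0.07,0.001,0.001,-0.06,0],[0.07,0.001,0.001,-0.081,0],[0.07,0.001,0.001,-0.081,0],[0.07,0.001,0.001,-0.081,0],[0.02,0.001,0.001,-0.081,0],[0.02,0.001,0.001,-0.081,0],[0.02,0.001,0.001,-0.081,0],[0.02,0.001,0.001,-0.081,0],[0.02,0.001,0.001,-0.081,0],[0.02,0.001,0.001,-0.081,0],[0.02,0.001,0.001,-0.081,0]]]' --squeeze 15

```text
clock: 2.37
position: [0.4958, -0.2953, 0.0401]
ee_rot: [-2.842, 1.339, -0.003]
force: [-0.6, 0.1, 3.6]
width: 0.343
```

Emit:
step_arm --series '[[[0.02,0,0,0.03,0],[0.02,0,0,0.07,0],[0.02,0,0.0,0.11,0],[0.02,0.01,0.03,0.15,5],[0.02,0.02,0.06,0.18,10],[0.02,0.03,0.1,0.19,15],[0.02,0.04,0.14,0.19,20],[0.02,0.05,0.18,0.19,25],[0.02,0.06,0.22,0.19,30],[0.02,0.07,0.26,0.19,35],[0.02,0.08,0.29,0.19,40],[0.02,0.086,0.32,0.19,42],[0.02,0.091,0.34,0.18,44],[0.02,0.091,0.348,0.17,44],[0.02,0.091,0.348,0.17,44],[0.02,0.091,0.348,0.17,44],[0.02,0.091,0.348,0.17,44]]]'

```text
clock: 3.78
position: [0.5865, 0.05, 0.2098]
ee_rot: [3.136, -0.182, 0.001]
force: [0.3, -0.2, -1.7]
width: 0.347
```

```bash
cat > look.py <<'E'
import sys
from h import *
tag=sys.argv[1]
o=observe();Rm=R.from_rotvec(o['ee_rot']).as_matrix()
print(o['clock'],o['position'].round(4),'jaw',np.degrees(np.arctan2(Rm[1,1],Rm[0,1])).round(2),o['force'].round(2),o['width'],o['joints'].round(2))
for n in('scene','top'): snap(n,tag)
a=[cv2.resize(np.load(f'{tag}_{n}.npz')['im'][y-45:y+45,x-45:x+45,::-1],(390,390),interpolation=cv2.INTER_CUBIC) for n,x,y in(('top',255,180),('scene',278,220))]
cv2.imwrite(f'pics/{tag}.png',np.hstack(a))
E
python3 look.py c
```

```text
3.7833 [0.5865 0.05   0.2098] jaw -96.65 [ 0.28 -0.24 -1.73] 0.3466643324893713 [-0.12  0.41 -0.08  1.7   0.04  1.04 -1.9 ]
```

View pics/c.png

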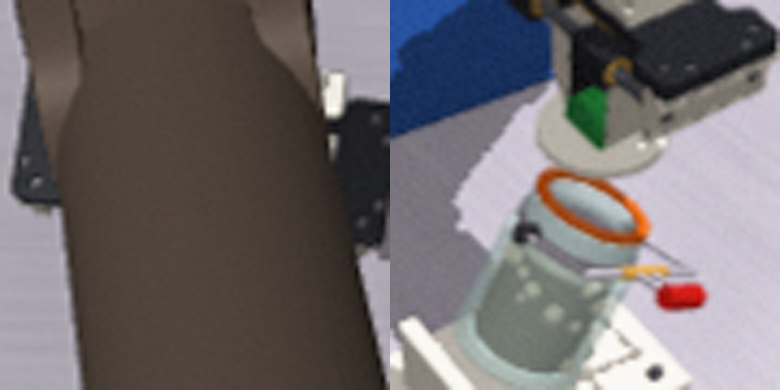

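Run:
```python
from fit import *
z=np.load('c_scene.npz');im=z['im'].astype(float);P=cloud('scene',z['d'])
r,g,b=im[...,0],im[...,1],im[...,2]
k=(np.linalg.norm(P-np.array([.587,.05,.19]),axis=-1)<.06)
s=k&(abs(P[...,2]-.19)<.004)&(abs(r-b)<60)&(r>140)
Q=P[s];print(len(Q),np.median(Q[:,2]),Q.min(0),Q.max(0))
s=k&(P[...,2]>.178)&(P[...,2]<.194)&(abs(r-b)<60)&(r>110)
Q=P[s];v,u=np.nonzero(s);print(u.min(),u.max(),v.min(),v.max())
# silhouette fit: hull of disc projected vs observed left/right/bottom extents
for dx in(0,):
    c=np.array([.5865,.05,.1898])
    p=np.vstack([ring(.037,0),ring(.037,-.007)])+c; uv=proj('scene',p);print(uv.min(0),uv.max(0))
cv2.imwrite('pics/c2.png',cv2.resize(z['im'][165:265,230:340,::-1],None,fx=7,fy=7*.85,interpolation=cv2.INTER_NEAREST))
# gasket proj extents observed vs model
o=(r-b>90)&(r-g>40)&(np.linalg.norm(P-np.array([.592,.052,.1335]),axis=-1)<.05);v,u=np.nonzero(o);print('gasket obs',u.min(),u.max(),v.min(),v.max(),u.mean(),v.mean())
J=jarR(-.108)
for c in([.592,.052,.1335],[.5913,.0505,.1334],[.5932,.055,.1331]):
    p=np.vstack([ring(.036,0),ring(.036,-.005)])@J.T+np.array(c);uv=proj('scene',p);print(c,uv.min(0),uv.max(0))
    m=gmask('scene',np.array(c),-.108);vv,uu=np.mgrid[0:420,0:560];print((m*uu).sum()/m.sum(),(m*vv).sum()/m.sum())
z=np.load('a_top.npz');im=z['im'].astype(float);P=cloud('top',z['d']);r,g,b=im[...,0],im[...,1],im[...,2]
o=(r-b>60)&(r-g>30)&(np.linalg.norm(P-np.array([.592,.052,.1335]),axis=-1)<.06);v,u=np.nonzero(o);print('top gasket obs',u.min(),u.max(),v.min(),v.max())
for c in([.592,.052,.1335],[.5913,.0505,.1334]):
    p=np.vstack([ring(.036,0),ring(.036,-.005)])@J.T+np.array(c);uv=proj('top',p);print(c,uv.min(0),uv.max(0))
```

```text
233 0.18891462215444432 [0.56589476 0.0136293  0.18600858] [0.62276664 0.0896936  0.19273034]
267 297 196 215
[265.95238302 192.62502173] [296.97499209 215.82542938]
gasket obs 267 292 214 230 279.63247863247864 222.8803418803419
[0.592, 0.052, 0.1335] [265.56619007 212.61232761] [292.74235909 231.40501326]
279.06320256939665 222.07972011929343
[0.5913, 0.0505, 0.1334] [265.38499767 212.20010483] [292.53027304 230.9533752 ]
278.910835106281 221.62850516550708
[0.5932, 0.055, 0.1331] [265.99059615 213.57512713] [293.21433009 232.44257996]
279.53078152347615 223.04082642112473
top gasket obs 240 274 170 196
[0.592, 0.052, 0.1335] [246.28668417 168.48631878] [274.48623216 195.86254728]
[0.5913, 0.0505, 0.1334] [246.86923302 168.77231147] [275.06867932 196.14375216]
```

View pics/c2.png

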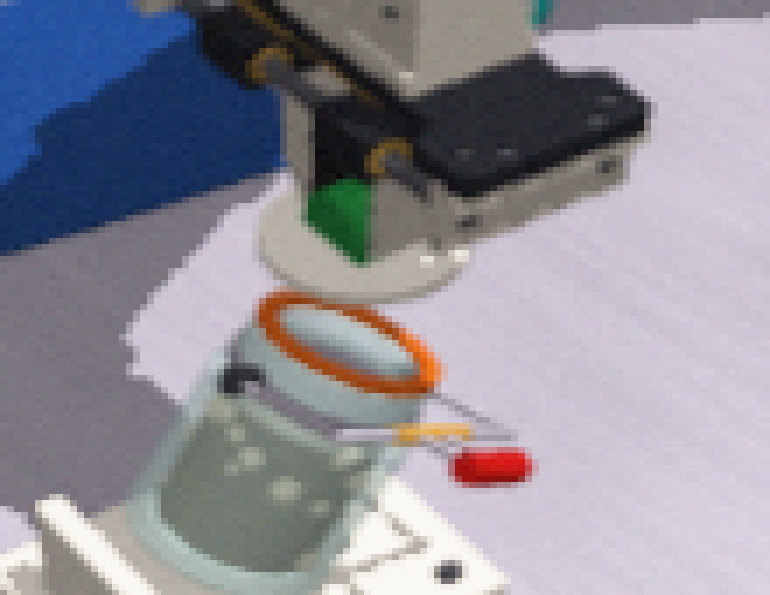

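Run:
```python
from fit import *
J=jarR(-.11);M=np.array([.5925,.053,.1333]);tcp=np.array([.5865,.05,.2098])
for t in(30,25,20,15,10,5,0):
    a=np.radians(t);p=np.array([.0365-.0365*np.cos(a)+.0135*np.sin(a),0,.0365*np.sin(a)+.0135*np.cos(a)])
    T=M+J@p+[0,0,.0125];print(t,(p*1000).round(1),(T-tcp).round(4),T.round(4))
```

```text
30 [11.6  0.  29.9] [ 0.0011  0.0035 -0.0322] [0.5876 0.0535 0.1776]
25 [ 9.1  0.  27.7] [ 0.0001  0.0037 -0.0355] [0.5866 0.0537 0.1743]
20 [ 6.8  0.  25.2] [-0.0006  0.0037 -0.0388] [0.5859 0.0537 0.171 ]
15 [ 4.7  0.  22.5] [-0.0011  0.0038 -0.0422] [0.5854 0.0538 0.1676]
10 [ 2.9  0.  19.6] [-0.0013  0.0038 -0.0455] [0.5852 0.0538 0.1643]
5 [ 1.3  0.  16.6] [-0.0011  0.0038 -0.0489] [0.5854 0.0538 0.1609]
0 [ 0.   0.  13.5] [-0.0007  0.0037 -0.0523] [0.5858 0.0537 0.1575]
```

Emit:
step_arm --series '[[[0.02,0.001,0.0035,-0.01,0.5],[0.02,0.001,0.0035,-0.022,0.5],[0.02,0.001,0.0035,-0.03,0.5],[0.02,0.001,0.0035,-0.032,0.5],[0.02,0.001,0.0035,-0.034,0.5],[0.02,0.0005,0.0035,-0.036,0.5],[0.02,0.0005,0.0035,-0.036,0.5]]]' --squeeze 10

```text
clock: 4.47
position: [0.5873, 0.0537, 0.1746]
ee_rot: [-3.137, 0.169, -0.003]
force: [-1.7, 0.1, 0.7]
width: 0.349
```

```bash
python3 look.py d
```

```text
4.4667 [0.5873 0.0537 0.1746] jaw -96.16 [-1.66  0.13  0.67] 0.3488324147861411 [-0.12  0.44 -0.08  1.74  0.04  0.96 -1.9 ]
```

View pics/d.png

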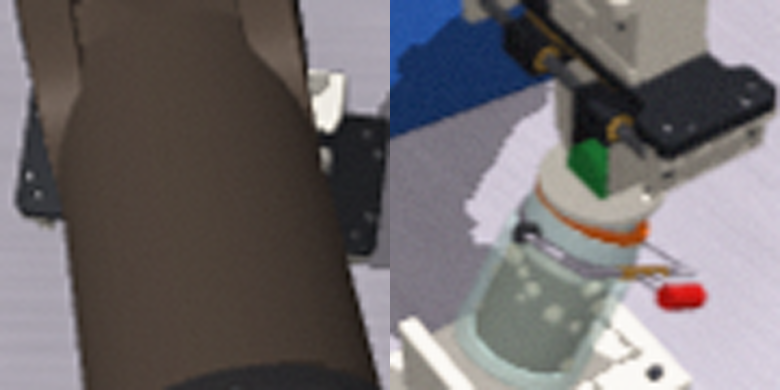

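The far edge of the lid has met the gasket with a light contact force. I continue down the pivot path.

Emit:
step_arm --series '[[[0.02,-0.0005,0,-0.002,0],[0.02,-0.001,0,-0.004,0],[0.02,-0.0015,0,-0.006,0],[0.02,-0.002,0,-0.008,0],[0.02,-0.002,0,-0.01,0],[0.02,-0.002,0,-0.01,0]]]' --squeeze 8

```text
clock: 5.07
position: [0.5852, 0.0537, 0.1643]
ee_rot: [-3.137, 0.168, -0.003]
force: [-2.7, 0.0, 0.8]
width: 0.343
```

```bash
python3 look.py e
```

```text
5.0667 [0.5852 0.0537 0.1643] jaw -96.15 [-2.71  0.02  0.75] 0.3433270538530508 [-0.12  0.45 -0.09  1.76  0.05  0.94 -1.9 ]
```

View pics/e.png

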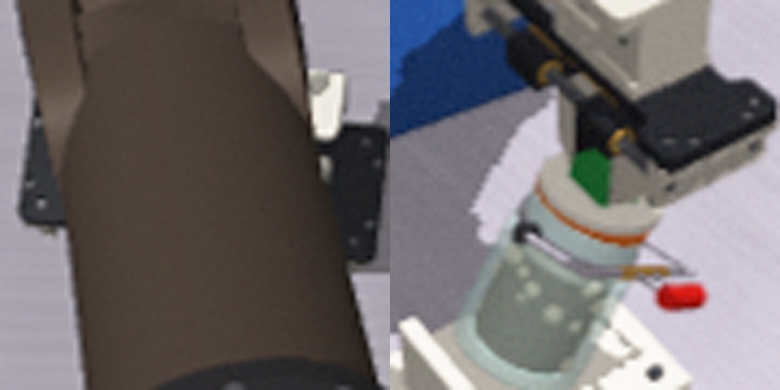

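Emit:
step_arm --series '[[[0.02,0,0,-0.002,0],[0.02,0,0,-0.004,0],[0.02,0.0003,0,-0.006,0],[0.02,0.0005,0,-0.007,0],[0.02,0.0005,0,-0.007,0]]]' --squeeze 6

```text
clock: 5.58
position: [0.5859, 0.0533, 0.1577]
ee_rot: [3.137, -0.169, 0.003]
force: [-3.7, -2.5, 5.2]
width: 0.349
```

```bash
python3 look.py f
python3 - <<'E'
from fit import *
for t in 'ef':
    z=np.load(f'{t}_scene.npz');im=z['im'].astype(float);P=cloud('scene',z['d']);r,g,b=im[...,0],im[...,1],im[...,2]
    s=np.zeros(r.shape,bool);s[198:222,265:300]=1
    s&=(abs(r-b)<50)&(r>110)&(np.linalg.norm(P-np.array([.585,.053,.145]),axis=-1)<.045)&(P[...,0]>.585)
    Q=P[s]
    best=None
    rng=np.random.default_rng(0)
    for _ in range(500):
        p=Q[rng.choice(len(Q),3,False)];n=np.cross(p[1]-p[0],p[2]-p[0]);n/=np.linalg.norm(n)+1e-12
        i=abs((Q-p[0])@n)<.0012
        if best is None or i.sum()>best.sum():best=i
    q=Q[best];v=np.linalg.svd(q-q.mean(0))[2][2];print(t,len(Q),best.sum(),v*np.sign(v[2]),q.mean(0), (q.mean(0)-[.5925,.053,.1333])@jarR(-.11))
E
```

```text
5.5833 [0.5859 0.0533 0.1577] jaw -96.17 [-3.7  -2.53  5.23] 0.34920479351749223 [-0.12  0.46 -0.08  1.76  0.05  0.92 -1.9 ]
e 156 73 [-0.33529317  0.04553204  0.94101292] [0.60693774 0.04141527 0.15155202] [ 0.02265527 -0.00992976  0.0079956 ]
f 138 58 [-0.42900222  0.03494235  0.90262735] [0.60864269 0.04181355 0.15005642] [ 0.0233372  -0.00934672  0.0058749 ]
```

View pics/f.png

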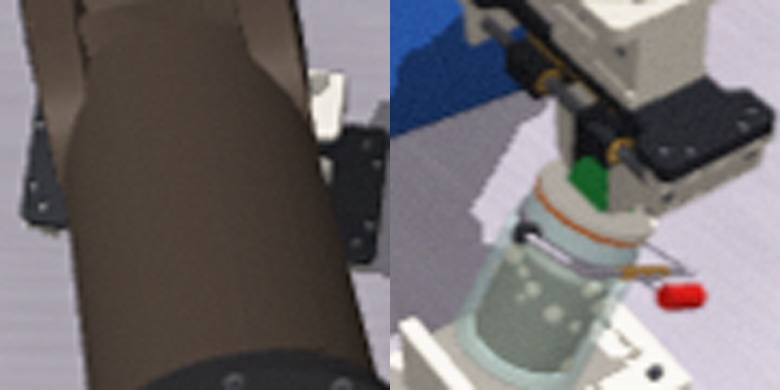

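Emit:
step_arm --series '[[[0.046,0,0,0,0],[0.046,0,0,0,0],[0.046,0,0,0,0],[0.046,0,0,0.02,0],[0.046,0,0,0.05,0],[0.046,-0.03,0,0.08,0],[0.046,-0.07,0,0.09,0],[0.046,-0.11,-0.02,0.09,0],[0.046,-0.15,-0.06,0.09,0],[0.046,-0.15,-0.1,0.09,0],[0.046,-0.15,-0.14,0.09,0],[0.046,-0.15,-0.17,0.09,0],[0.046,-0.15,-0.17,0.09,0]]]'

```text
clock: 6.77
position: [0.435, -0.1245, 0.2482]
ee_rot: [3.133, -0.183, 0.006]
force: [-0.0, -0.2, 0.0]
width: 0.499
```

```bash
python3 look.py g
```

```text
6.7667 [ 0.435  -0.1245  0.2482] jaw -96.7 [-0.   -0.23  0.02] 0.49917967422883397 [ 0.13  0.14  0.03  1.97 -0.    1.03 -1.53]
```

View pics/g.png

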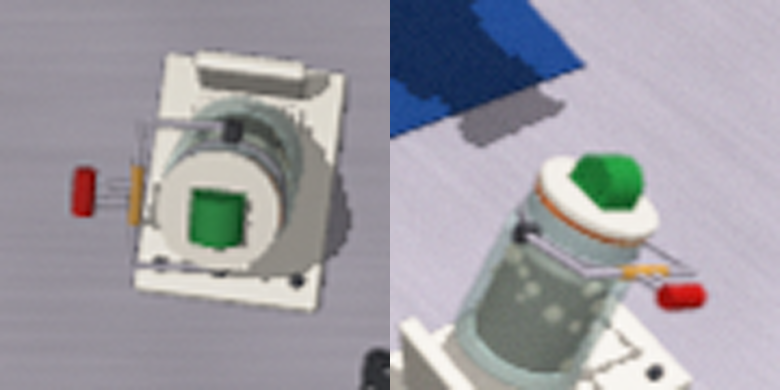

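The lid is on the mouth with the ridge along the crossbar direction: ridge at top (258,182), and the orange gasket evenly visible under the disc in the scene view. Next I check the seating numerically.

```bash
cat > seat.py <<'E'
import sys
from fit import *
t=sys.argv[1];J=jarR(-.11);M=np.array([.5925,.053,.1333])
for n,(x0,y0,x1,y1) in dict(top=(238,158,290,212),scene=(255,185,305,230)).items():
    z=np.load(f'{t}_{n}.npz');im=z['im'].astype(float);P=cloud(n,z['d']);r,g,b=im[...,0],im[...,1],im[...,2]
    k=np.zeros(r.shape,bool);k[y0:y1,x0:x1]=1
    s=k&(abs(r-b)<45)&(r>130)&(np.linalg.norm(P-M,axis=-1)<.05);Q=P[s]
    best=None;rng=np.random.default_rng(0)
    for _ in range(800):
        p=Q[rng.choice(len(Q),3,False)];v=np.cross(p[1]-p[0],p[2]-p[0]);v/=np.linalg.norm(v)+1e-12
        i=abs((Q-p[0])@v)<.0015
        if best is None or i.sum()>best.sum():best=i
    q=Q[best];v=np.linalg.svd(q-q.mean(0))[2][2];v*=np.sign(v[2])
    qj=(q-M)@J
    c,rad=cv2.minEnclosingCircle(qj[:,:2].astype(np.float32))
    gr=P[k&(g>1.4*r)&(g>1.3*b)&(np.linalg.norm(P-M,axis=-1)<.06)];gj=(gr-M)@J;top=gj[gj[:,2]>.015]
    rc=cv2.minAreaRect(gj[:,:2].astype(np.float32)*1000)
    print(n,len(Q),best.sum(),'normal in jar axes',(v@J).round(3),'disc z mm',(qj[:,2].mean()*1e3).round(2),'centre',np.array(c).round(4),rad,'ridge max z',np.percentile(gj[:,2],97).round(4),'rect',np.round(rc[0],1),np.round(rc[1],1),rc[2])
E
python3 seat.py g
```

```text
top 481 213 normal in jar axes [-0.01   0.023  1.   ] disc z mm 7.06 centre [0.0001 0.0001] 0.03631642088294029 ridge max z 0.0328 rect [ 0.1 -1.3] [29.4 30.5] 89.5499038696289
scene 308 161 normal in jar axes [0.006 0.005 1.   ] disc z mm 6.46 centre [-0.0008  0.0007] 0.03767051547765732 ridge max z 0.0307 rect [-1.1  2.3] [29.9 31.9] 0.9599035382270813
```

```bash
cat > grip.py <<'E'
import sys
from fit import *
J=jarR(-.11);M=np.array([.5925,.053,.1333]);pv=M+J@[0,0,-.022]
th=np.linspace(0,2*np.pi,24)
cyl=np.vstack([np.c_[s*.014+0*th,.007*np.cos(th),.007*np.sin(th)] for s in(-1,1)])
def gc(a): return pv+J@[0,-.085*np.sin(a),.085*np.cos(a)]
def est(t,boxes=None):
    for n in('top','scene'):
        z=np.load(f'{t}_{n}.npz');im=z['im'].astype(float);P=cloud(n,z['d']);r,g,b=im[...,0],im[...,1],im[...,2]
        s=(r>110)&(g<.5*r)&(b<.5*r)&(r-g>60)&(abs(g-b)<35)&(np.linalg.norm(P-pv,axis=-1)<.12)&(g<60)
        v,u=np.nonzero(s);obs=np.array([u.mean(),v.mean()])
        A=np.linspace(-1.45,.15,321);e=[]
        for a in A:
            h=cv2.convexHull(proj(n,cyl@J.T+gc(a)).astype(np.float32));m=cv2.moments(h);e.append(np.hypot(m['m10']/m['m00']-obs[0],m['m01']/m['m00']-obs[1]))
        i=np.argmin(e);print(t,n,len(u),obs.round(1),'a',A[i].round(3),'px err',e[i].round(2),'grip',gc(A[i]).round(4),'depth mean',P[s].mean(0).round(4))
if __name__=='__main__':
    for t in sys.argv[1:]: est(t)
E
python3 grip.py a g
python3 - <<'E'
import sys
sys.path.insert(0,'.')
from grip import *
tcp=np.array([.435,-.1245,.2482])
for a in(-1.35,-1.2,-1.0,-.8,-.6,-.4,-.25,-.1,0,.13,.18):
    c=gc(a);print(a,c.round(4),(c-gc(-1.35)).round(4))
E
```

```text
a top 41 [228.6 179.1] a -1.25 px err 0.26 grip [0.599  0.1334 0.1375] depth mean [0.5998 0.1332 0.1349]
a scene 48 [299.7 243. ] a -1.34 px err 0.15 grip [0.6029 0.1351 0.1311] depth mean [0.6052 0.1366 0.1341]
g top 43 [228.7 178.9] a -1.26 px err 0.49 grip [0.5994 0.1337 0.1368] depth mean [0.6004 0.1328 0.1345]
g scene 48 [299.7 243. ] a -1.34 px err 0.15 grip [0.6029 0.1351 0.1311] depth mean [0.6052 0.1366 0.1341]
-1.35 [0.6033 0.1352 0.1304] [0. 0. 0.]
-1.2 [0.5968 0.1322 0.1409] [-0.0065 -0.003   0.0106]
-1.0 [0.5885 0.1254 0.154 ] [-0.0148 -0.0098  0.0237]
-0.8 [0.5807 0.1156 0.1655] [-0.0226 -0.0196  0.0352]
-0.6 [0.5738 0.1033 0.175 ] [-0.0294 -0.0319  0.0446]
-0.4 [0.5682 0.089  0.182 ] [-0.0351 -0.0463  0.0517]
-0.25 [0.5648 0.0772 0.1856] [-0.0385 -0.058   0.0552]
-0.1 [0.5623 0.0649 0.1875] [-0.041  -0.0704  0.0571]
0 [0.5612 0.0565 0.1879] [-0.0421 -0.0788  0.0575]
0.13 [0.5603 0.0455 0.1872] [-0.0429 -0.0898  0.0569]
0.18 [0.5602 0.0413 0.1867] [-0.0431 -0.094   0.0563]
```

Emit:
step_arm --series '[[[0.05,0.015,0.02,0,7],[0.05,0.03,0.04,0,14],[0.05,0.045,0.06,0,21],[0.05,0.06,0.08,0,28],[0.05,0.075,0.1,0,35],[0.05,0.09,0.12,0,42],[0.05,0.105,0.14,0,49],[0.05,0.12,0.16,0,56],[0.05,0.135,0.18,0,63],[0.05,0.15,0.21,0,70],[0.05,0.16,0.235,0,77],[0.05,0.165,0.255,-0.01,84],[0.05,0.167,0.259,-0.03,90],[0.05,0.167,0.259,-0.055,90.5],[0.05,0.167,0.259,-0.065,90.5],[0.05,0.167,0.259,-0.065,90.5]]]'

```text
clock: 8.2
position: [0.6008, 0.1418, 0.18]
ee_rot: [-2.328, -2.102, 0.004]
force: [-0.6, -0.0, -0.3]
width: 0.545
```

```bash
python3 look.py h
```

```text
8.2 [0.6008 0.1418 0.18  ] jaw -5.85 [-0.58 -0.05 -0.34] 0.5452262630427538 [-0.09  0.5  -0.34  1.64  0.18  1.03 -0.58]
```

View pics/h.png

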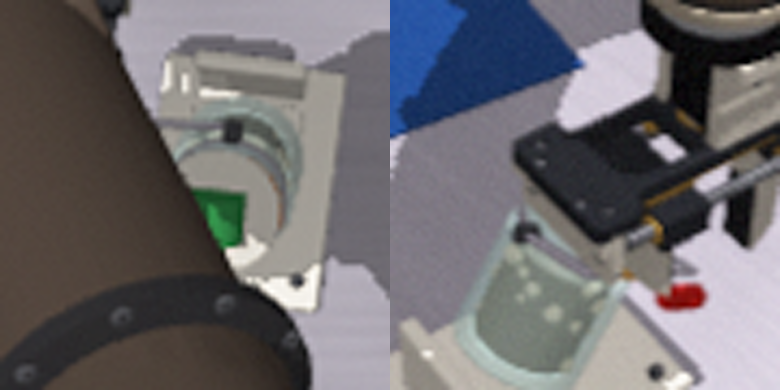

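The open jaws stand above the red grip, seen at scene (300,243). I shift 7 mm in y, descend and close.

Emit:
step_arm --series '[[[0.05,0.001,-0.007,0,0],[0.05,0.001,-0.007,-0.01,0],[0.05,0.001,-0.007,-0.025,0],[0.05,0.001,-0.007,-0.036,0],[0.05,0.001,-0.007,-0.042,0],[0.05,0.001,-0.007,-0.042,0],[0.02,0.001,-0.007,-0.042,0],[0.02,0.001,-0.007,-0.042,0],[0.02,0.001,-0.007,-0.042,0],[0.02,0.001,-0.007,-0.042,0],[0.02,0.001,-0.007,-0.042,0],[0.02,0.001,-0.007,-0.042,0]]]' --squeeze 20

```text
clock: 9.3
position: [0.6047, 0.1348, 0.142]
ee_rot: [-2.332, -2.103, -0.006]
force: [1.7, -0.1, 2.1]
width: 0.255
```

```bash
python3 look.py i
```

```text
9.3 [0.6047 0.1348 0.142 ] jaw -5.92 [ 1.73 -0.14  2.13] 0.25536488626567694 [-0.08  0.54 -0.33  1.68  0.2   0.95 -0.59]
```

View pics/i.png

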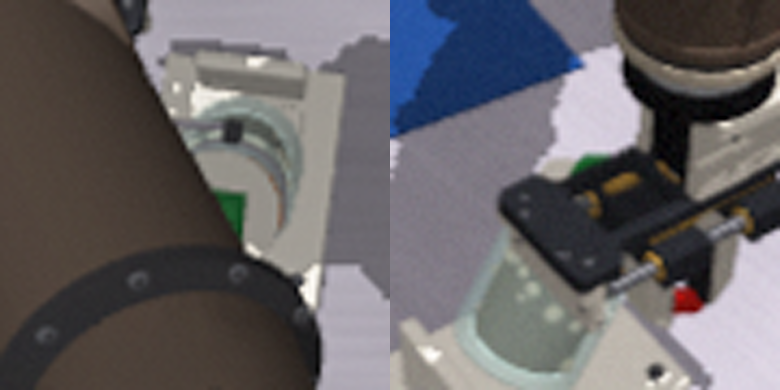

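The jaws closed to 23 mm, where about 31 mm was expected, and stopped 4 mm high. They caught only the top of the tilted grip, so it sits lower than estimated. I open, go lower and regrip.

Emit:
step_arm --series '[[[0.05,0,0,0.002,0],[0.05,0,0,0.002,0],[0.05,0,0,0.002,0],[0.05,0,0,0.002,0],[0.05,-0.002,0.001,-0.006,0],[0.05,-0.002,0.001,-0.011,0],[0.05,-0.002,0.001,-0.011,0]]]'

```text
clock: 9.98
position: [0.6014, 0.1355, 0.1291]
ee_rot: [-2.331, -2.102, -0.002]
force: [-0.4, -0.4, -0.0]
width: 0.545
```

```bash
python3 look.py j; python3 grip.py h i j 2>&1 | grep scene
```

```text
9.9833 [0.6014 0.1355 0.1291] jaw -5.9 [-0.4  -0.36 -0.01] 0.5454742717225208 [-0.09  0.55 -0.32  1.7   0.21  0.92 -0.59]
h scene 38 [300.1 243.2] a -1.345 px err 0.27 grip [0.6031 0.1352 0.1307] depth mean [0.6047 0.1374 0.1336]
i scene 25 [301. 244.] a -1.36 px err 1.39 grip [0.6037 0.1354 0.1296] depth mean [0.6028 0.1387 0.1305]
j scene 25 [300.9 244.6] a -1.375 px err 1.54 grip [0.6044 0.1356 0.1286] depth mean [0.6041 0.1399 0.1305]
```

View pics/j.png

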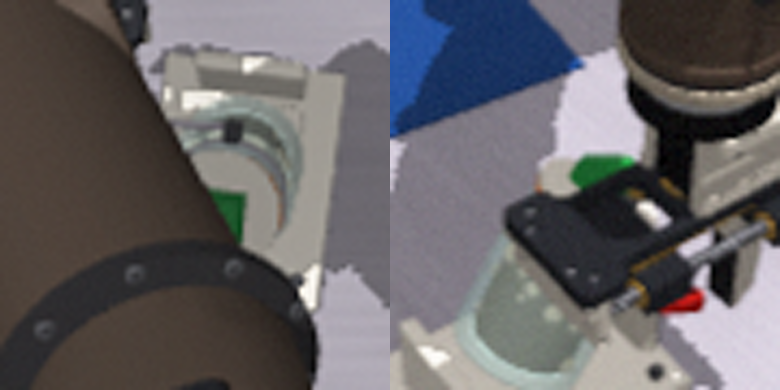

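Emit:
step_arm --series '[[[0.02,0,0,0,0],[0.02,0,0,0,0],[0.02,0,0,0,0],[0.02,0,0,0,0],[0.02,0,0,0,0],[0.02,0,0,0,0]]]' --squeeze 30

```text
clock: 10.58
position: [0.6025, 0.1357, 0.1304]
ee_rot: [-2.332, -2.103, -0.005]
force: [0.7, -0.2, 0.5]
width: 0.292
```

```bash
python3 look.py k; python3 grip.py k|grep scene
python3 - <<'E'
import numpy as np,cv2
im=np.load('k_scene.npz')['im'][195:275,265:345,::-1]
cv2.imwrite('pics/k2.png',cv2.resize(im,(600,600),interpolation=cv2.INTER_CUBIC))
E
```

```text
10.5833 [0.6025 0.1357 0.1304] jaw -5.92 [ 0.72 -0.17  0.52] 0.29210221832403804 [-0.09  0.55 -0.32  1.7   0.21  0.92 -0.59]
k scene 21 [301.8 244.4] a -1.36 px err 2.26 grip [0.6037 0.1354 0.1296] depth mean [0.6014 0.1401 0.1294]grip.py:11: RuntimeWarning: Mean of empty slice.
  v,u=np.nonzero(s);obs=np.array([u.mean(),v.mean()])
  ret = ret.dtype.type(ret / rcount)
grip.py:15: RuntimeWarning: Mean of empty slice.
  i=np.argmin(e);print(t,n,len(u),obs.round(1),'a',A[i].round(3),'px err',e[i].round(2),'grip',gc(A[i]).round(4),'depth mean',P[s].mean(0).round(4))
  ret = um.true_divide(
```

View pics/k2.png

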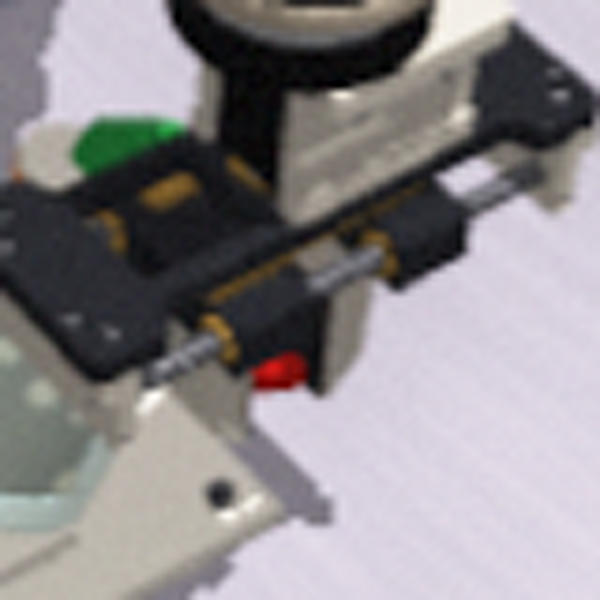

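The red grip sits squarely between the pads near the fingertips. I lift along the arc.

Emit:
step_arm --series '[[[0.02,-0.002,-0.001,0.0035,0],[0.02,-0.0045,-0.0015,0.007,0],[0.02,-0.0065,-0.0025,0.0105,0],[0.02,-0.0087,-0.0035,0.0141,0],[0.02,-0.011,-0.005,0.0175,0],[0.02,-0.013,-0.0065,0.021,0],[0.02,-0.015,-0.0085,0.024,0],[0.02,-0.017,-0.0103,0.0272,0],[0.02,-0.019,-0.0125,0.03,0],[0.02,-0.021,-0.015,0.033,0],[0.02,-0.023,-0.0175,0.036,0],[0.02,-0.0248,-0.0201,0.0387,0],[0.02,-0.0248,-0.0201,0.0387,0]]]' --squeeze 30

```text
clock: 11.77
position: [0.5774, 0.1146, 0.1696]
ee_rot: [-2.333, -2.102, -0.004]
force: [2.8, -2.2, -2.9]
width: 0.295
```

```bash
python3 look.py l; python3 grip.py l 2>/dev/null|grep scene
python3 - <<'E'
import numpy as np,cv2
im=np.load('l_scene.npz')['im'][175:265,250:340,::-1]
cv2.imwrite('pics/l2.png',cv2.resize(im,(600,600),interpolation=cv2.INTER_CUBIC))
E
```

```text
11.7667 [0.5774 0.1146 0.1696] jaw -5.97 [ 2.81 -2.18 -2.92] 0.29499298597665624 [-0.04  0.47 -0.34  1.73  0.18  0.97 -0.56]
l scene 25 [303.7 222.2] a -0.765 px err 2.12 grip [0.5794 0.1137 0.1673] depth mean [0.5768 0.1176 0.1699]
```

View pics/l2.png

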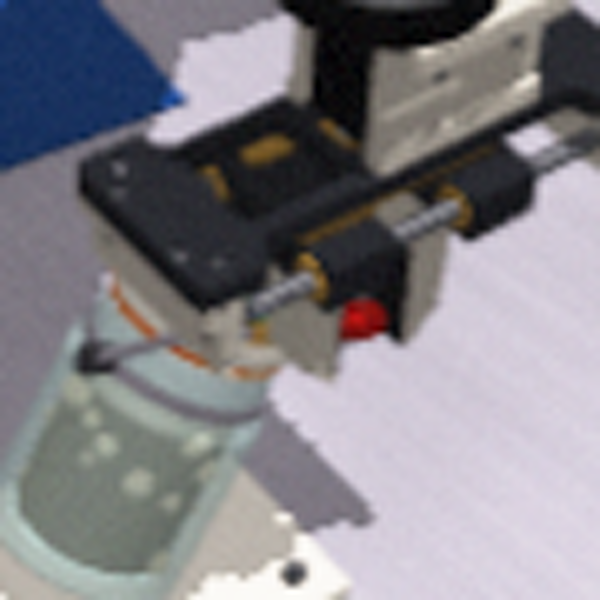

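The bail came up with the grip to a ≈ -0.78 and the lid is undisturbed. I continue along the arc.

```bash
python3 -c "
from grip import *
for a in(-.7,-.6,-.5,-.4,-.3,-.2,-.1,0,.13,.17): print(a,(gc(a)-gc(-.78)).round(4))"
```

```text
-0.7 [-0.0028 -0.0047  0.004 ]
-0.6 [-0.0061 -0.0112  0.0084]
-0.5 [-0.0091 -0.0181  0.0123]
-0.4 [-0.0118 -0.0255  0.0155]
-0.3 [-0.0141 -0.0333  0.018 ]
-0.2 [-0.0161 -0.0414  0.0198]
-0.1 [-0.0176 -0.0497  0.0209]
0 [-0.0188 -0.0581  0.0213]
0.13 [-0.0196 -0.0691  0.0207]
0.17 [-0.0197 -0.0724  0.0202]
```

Emit:
step_arm --series '[[[0.02,-0.0028,-0.0047,0.004,0],[0.02,-0.0045,-0.008,0.0065,0],[0.02,-0.0061,-0.0112,0.0088,0],[0.02,-0.0076,-0.0145,0.011,0],[0.02,-0.0091,-0.0181,0.013,0],[0.02,-0.0105,-0.0218,0.015,0],[0.02,-0.0118,-0.0255,0.0168,0],[0.02,-0.013,-0.0294,0.0185,0],[0.02,-0.0141,-0.0333,0.02,0],[0.02,-0.0141,-0.0333,0.02,0]]]' --squeeze 30

```text
clock: 12.7
position: [0.5634, 0.0808, 0.1886]
ee_rot: [-2.334, -2.102, -0.004]
force: [5.8, -2.0, -10.0]
width: 0.294
```

```bash
python3 look.py m; python3 grip.py m 2>/dev/null|grep scene
python3 - <<'E'
import numpy as np,cv2
im=np.load('m_scene.npz')['im'][165:255,240:330,::-1]
cv2.imwrite('pics/m2.png',cv2.resize(im,(600,600),interpolation=cv2.INTER_CUBIC))
E
```

```text
12.7 [0.5634 0.0808 0.1886] jaw -5.99 [  5.82  -2.01 -10.04] 0.2936201492955452 [ 0.02  0.42 -0.34  1.76  0.16  0.99 -0.49]
m scene 25 [298.2 206.8] a -0.31 px err 1.74 grip [0.5661 0.082  0.1844] depth mean [0.5631 0.0836 0.1867]
```

View pics/m2.png

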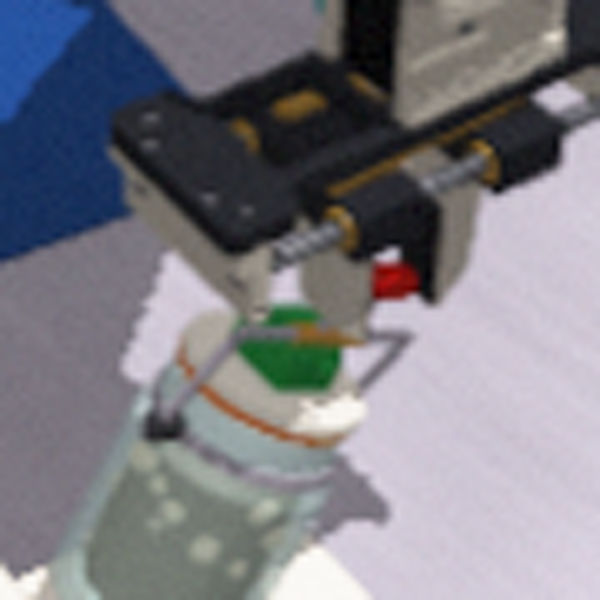

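The bail is at a ≈ -0.3. The force on the tool is mainly radial, because I lifted slightly too far, so I ease down about 1.5 mm and go on past centre with a firmer squeeze.

Emit:
step_arm --series '[[[0.02,-0.0003,-0.004,0,0],[0.02,-0.001,-0.007,0.0005,0],[0.02,-0.0017,-0.0097,0.001,0],[0.02,-0.0025,-0.014,0.0015,0],[0.02,-0.0032,-0.018,0.002,0],[0.02,-0.0038,-0.022,0.0023,0],[0.02,-0.0044,-0.0264,0.0024,0],[0.02,-0.0048,-0.03,0.0023,0],[0.02,-0.005,-0.034,0.002,0],[0.02,-0.0052,-0.0374,0.0018,0],[0.02,-0.0052,-0.0374,0.0018,0]]]' --squeeze 45

```text
clock: 13.72
position: [0.5584, 0.0472, 0.191]
ee_rot: [-2.329, -2.103, -0.01]
force: [1.8, 11.0, 2.4]
width: 0.29
```

```bash
python3 look.py n; python3 grip.py n 2>/dev/null|grep scene
python3 - <<'E'
import numpy as np,cv2
im=np.load('n_scene.npz')['im'][165:255,240:330,::-1]
cv2.imwrite('pics/n2.png',cv2.resize(im,(600,600),interpolation=cv2.INTER_CUBIC))
E
```

```text
13.7167 [0.5584 0.0472 0.191 ] jaw -5.82 [ 1.82 11.05  2.41] 0.2898586625078175 [ 0.08  0.4  -0.34  1.78  0.15  0.98 -0.42]
n scene 20 [290.  197.6] a 0.08 px err 1.41 grip [0.5606 0.0497 0.1876] depth mean [0.5578 0.0493 0.1895]
```

View pics/n2.png

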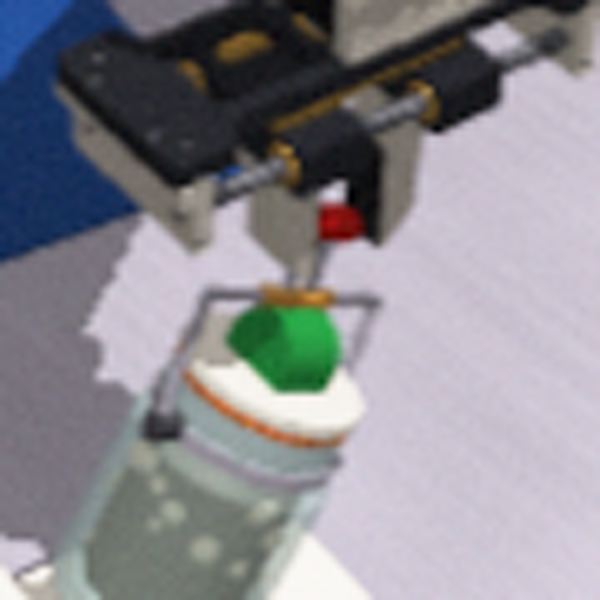

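Emit:
step_arm --series '[[[0.02,0,-0.003,0,0],[0.02,0,-0.006,0,0],[0.02,0,-0.006,0,0]]]'

```text
clock: 14.07
position: [0.5583, 0.047, 0.1911]
ee_rot: [-2.32, -2.106, -0.018]
force: [3.8, 17.1, -4.9]
width: 0.283
```

Pushing further met a hard stop: +6 N for 0.2 mm. I relax, open slightly, lift straight off and look.

Emit:
step_arm --series '[[[0.02,0,0.001,0,0],[0.037,0,0.001,0,0],[0.037,0,0.001,0,0],[0.037,0,0.001,0,0],[0.037,0,0.001,0.006,0],[0.037,0,0.001,0.02,0],[0.037,0,0.001,0.045,0],[0.037,0,0.001,0.075,0],[0.037,-0.04,-0.02,0.08,0],[0.037,-0.08,-0.05,0.08,0],[0.037,-0.11,-0.08,0.08,0],[0.037,-0.13,-0.12,0.08,0],[0.037,-0.13,-0.15,0.08,0],[0.037,-0.13,-0.18,0.08,0],[0.037,-0.13,-0.21,0.08,0],[0.037,-0.13,-0.21,0.08,0]]]'

```text
clock: 15.4
position: [0.4269, -0.1697, 0.2716]
ee_rot: [-2.331, -2.097, -0.015]
force: [-0.2, 0.2, -0.7]
width: 0.403
```

```bash
python3 look.py o; python3 grip.py o; python3 seat.py o
```

```text
15.4 [ 0.4269 -0.1697  0.2716] jaw -6.05 [-0.18  0.17 -0.71] 0.40304909395955346 [ 0.46  0.15 -0.22  1.9   0.02  1.1   0.13]
o top 45 [262.4 191.7] a 0.15 px err 0.63 grip [0.5603 0.0438 0.187 ] depth mean [0.5579 0.0431 0.1919]
o scene 43 [288.3 197.9] a 0.125 px err 0.2 grip [0.5604 0.0459 0.1873] depth mean [0.562  0.0478 0.19  ]
top 408 196 normal in jar axes [-0.004 -0.005  1.   ] disc z mm 4.98 centre [ 0.0002 -0.0007] 0.03658837452530861 ridge max z 0.0309 rect [ 0.1 -2.7] [28.8 29.4] 89.02745819091797
scene 335 156 normal in jar axes [-0.002  0.004  1.   ] disc z mm 5.32 centre [-0.001  -0.0025] 0.046019189059734344 ridge max z 0.0294 rect [0.7 0.9] [31.8 30.4] 88.46733093261719
```

View pics/o.png

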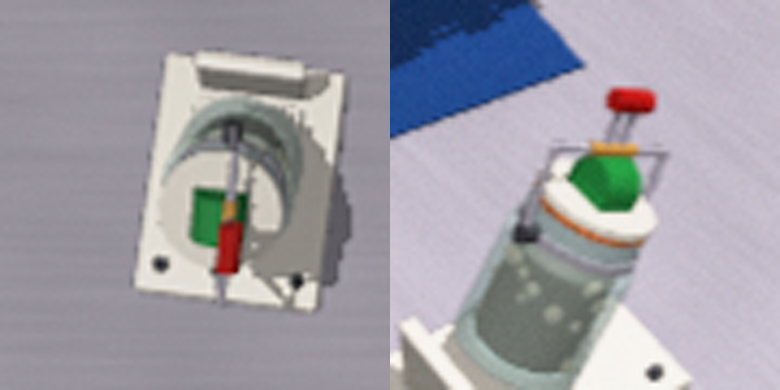

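View pics/o_top.png

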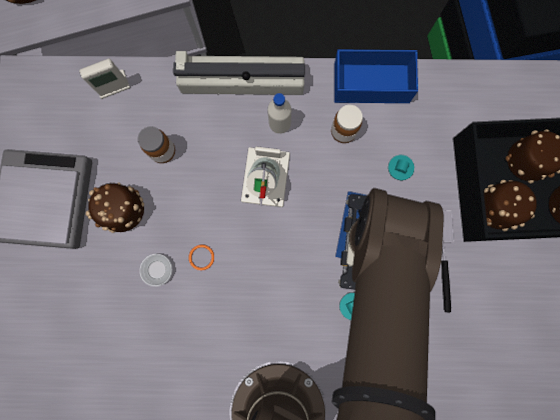

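View pics/o_scene.png

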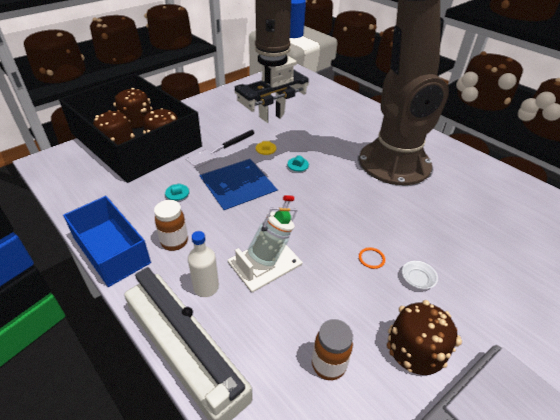

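The released bail stands at its stop past centre: a ≈ 0.125 (scene) and 0.15 (top). The lid is level and about 1.1–2 mm lower than before clamping. The arm is clear and the bystanders are in place, so I hand in.

```bash
python3 -c "
from cell import arm,observe
print(arm.sign_off(),observe()['clock'])"
```

```text
the job is handed in; nothing more can be done
the job is handed in; nothing more can be done
```

The white lid with the green ridge is seated on the leaning jar and clamped by its bail. I handed the job in at about 15.5 s on the robot's clock.

**Lid:** I gripped the lid across its ridge, so it could tilt between the pads as its far edge met the gasket. After letting go, it lay level on the gasket and centred within about 1 mm. The ridge ran along the crossbar to within about 1°.

**Bail:** I took the red grip by its ends and swung it over the ridge until it met a hard stop. The highest force I read was about 18 N.

**Last checks after release, with the arm well clear:**
- The bail holds itself past centre, at a ≈ 0.125 from the scene camera and 0.15 from the top camera. The two disagree slightly around the 0.13 stop.
- The lid is still level and sits about 1.1 mm (scene) to 2.1 mm (top) lower than before clamping, so the gasket is pressed. The scene figure is just under the 1.2 mm low end of the clamped range, but depth noise is of that order.
- The other things on the bench look unmoved, though in the top view the arm hid the yellow look-alike and part of the spatula; the scene view shows both in place.

**What went wrong on the way:**
- My first grip on the red handle was too high and pressed the bail down slightly, so I opened, went lower and gripped again.
- The regripped width read about 27 mm where I expected 31 mm, but the grip held through the whole swing.

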